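# Stand the tipped bead bottles back in their row

## Robot

A 6-joint arm with a two-finger parallel gripper is mounted at the origin on the work surface. World frame = base frame: x ahead of the robot, y to its left, z up, the work surface at z = 0. Lengths are in m, angles in degrees, forces in N, time in s.
With the tool pointing down it reaches from about 0.25 to 0.725 m from the base axis. Payload 4 kg.
Tool frame: the origin (TCP) lies midway between the tips of the shut fingers; the grasp point (between the pads) lies 19 mm behind it; y points along the fingers, x is the direction in which the jaws open and shut, and the axes are right-handed (so a half turn about y gives the same grasp; the last joint's range is limited). The gripper opens to 85 mm and grips with 20 to 120 N. Pads are 22 mm wide; open, the fingers measure 114 mm over their backs; the gripper's body (76 mm by 85 mm) begins 54 mm behind the grasp point. The pads swing forward as they close: fully open they stand 13 mm farther back than shut.
Start: joints at [-74.943, 13.785, 0.286, 76.501, 0, 90], TCP at [0.13, -0.483, 0.231] pointing down, gripper open.
Joint ranges: [-155.79, 155.79], [-60.16, 107.12], [-62.33, 73.08], [-114, 123.19], [-81.49, 82.49], [-180, 180]. Speed limits (degrees/s): [159.86, 159.86, 180, 180, 180, 180].

## Interface

Orientations are given as a 3x3 rotation matrix whose columns are the frame's x, y, z axes.
In Python, from rig import status, optics, manip gives the robot as it stands.
- The arm moves only by the tool servo_tool, never from a script. Its argument "series" is a list of rows, each a list of 2 entries, a list of its own where there are three numbers: the shift along the tool's x, y, z in m, then the turn, a rotation vector about the tool's x, y, z in degrees. In form: [[[x, y, z], [rx, ry, rz]], ...]. A call has 1 to 12 rows; each row is the pose to reach, as a shift and turn from the pose commanded when the call began, along the tool's axes at that moment; what a row does not reach only later rows make up. A row lasts 1/12 s, in which the tool goes at most 41.7 mm and 7.16 degrees, less where a joint would pass 70% of its speed; a pose out of reach is approached as far as the arm can. A call with a gripper value outside its range is refused whole. "grip" is the gripper command: -1 is shut, 1 is fully open, values between are in proportion, set as the call begins (left out, the last holds). The fingers move at their own pace and stop on an object; "newtons" is the grip in N (left out, the last holds). Time passes only in rows, so rows that repeat a pose let the fingers close. It gives the time, the measured TCP pose, the force and the opening at its end, in the units of the state.
- status.get_state(): the state, without advancing time (a new reading comes with each control period).
- optics.capture(name): name is "scene" or "top"; returns a dict with "frame" (420x560x3 uint8, red, green, blue), "depth" (420x560 float32, m along the optical axis (not along the pixel's ray), 0 where there is no reading), "fx", "fy", "cx", "cy" (pixels), "distortion" ([k1, k2, p1, p2, k3] as OpenCV has them; the pictures are not rectified), "position" and "rotation" of the camera in the world. Camera axes: x right, y down, z forward; pixel columns grow to the right and rows downward; lengths in m; the calibration is good to about 2 mm. A picture is of the moment at which its call begins.
- manip.hand_in(): hands the job in, once; it reports no verdict.
The state is a dict: "t": time; "joints": joint angles; "joint_vel": joint speeds; "joint_torque": joint torques, N m; "eef_pos": TCP position; "orientation": TCP orientation; "contact_force": force on the tool from outside, world axes, zero at the start; "moment": the same for the moment, N m; "width": finger opening in m.
Only numpy, scipy, OpenCV 4.12 (cv2) and the standard library are available. Lean on these libraries where they do the work, as an engineer would, in place of code of your own. Each camera call takes 0.05 s, during which the arm holds its last target.

## Task

Two bead bottles, a blue one and a yellow one, have been knocked out of the row in the green tray and lie on their sides. Stand each upright on its foot, cap up, centred on the patch of its own colour in the tray, between the bottles already there. Do not shift or topple the standing bottles, and leave the cup, the tweezers and the gauge where they are.

Things in the scene. Friction and masses are not known exactly. Their poses are not given: they have to be found in the camera images.
- blue: blue square bead bottle, body 40 x 40 x 95 mm plus round white cap 30 mm wide, 20 mm tall (115 mm over all), 0.12 kg, paper band; starts lying on a flat side on the table before the green tray, axis 20 mm above the table. Origin: on its long axis, 57.5 mm from foot and cap top. x axis runs along it towards the cap (straight up when it stands on its foot); y, z square to its flat sides
- yellow: yellow square bead bottle, body 40 x 40 x 95 mm plus round white cap 30 mm wide, 20 mm tall (115 mm over all), 0.12 kg, paper band; starts lying on a flat side on the table before the green tray, axis 20 mm above the table. Origin: on its long axis, 57.5 mm from foot and cap top. x axis runs along it towards the cap (straight up when it stands on its foot); y, z square to its flat sides
- patch_blue: blue square patch, 50 x 50 mm, on the floor of the green tray (0.6 mm thick, no obstacle), in one of the two gaps of the row. Origin: its centre on the tray floor, 4 mm above the table; x axis across the tray (away from the robot), y along the row
- patch_yellow: yellow square patch, 50 x 50 mm, on the floor of the green tray (0.6 mm thick, no obstacle), in one of the two gaps of the row. Origin: its centre on the tray floor, 4 mm above the table; x axis across the tray (away from the robot), y along the row
- lane: green stacking tray holding the row, fixed, 110 x 420 mm, walls 15 mm high, 4 mm thick, floor 4 mm. Origin: centre of its underside; x across it (away from the robot), y along the row. Along y: red bottle at +160 mm, gap +80, grey bottle 0, gap -80, orange bottle -160 (bottles up to 7 mm off); which patch is in which gap varies
- mate_left: red square bead bottle, body 40 x 40 x 95 mm plus round white cap 30 mm wide, 20 mm tall (115 mm over all), 0.12 kg, paper band, standing in the green tray (leave standing). Origin: centre of its underside, z up
- mate_mid: grey square bead bottle, body 40 x 40 x 95 mm plus round white cap 30 mm wide, 20 mm tall (115 mm over all), 0.12 kg, paper band, standing in the green tray (leave standing). Origin: centre of its underside, z up
- mate_right: orange square bead bottle, body 40 x 40 x 95 mm plus round white cap 30 mm wide, 20 mm tall (115 mm over all), 0.12 kg, paper band, standing in the green tray (leave standing). Origin: centre of its underside, z up
- cup: white ceramic cup, 76 mm wide, 85 mm high, loose, on the table to the right of the green tray. Origin: centre of its underside
- tweezers: stainless tweezers, 150 mm long, 8 mm high, loose on the table at the right. Origin: near mid-length, on the table
- gauge: steel bead sizing gauge (small sliding caliper), 130 mm long, lying loose in the clear tray at the left. Origin: mid-length of its bar, underside
Not all that is in view belongs to the job. What is shaped like the blue but purple or turquoise is not meant.

How it is judged (in metres and radians):
At the end, for the whole second after the job is handed in: Blue and yellow bottle stand cap up, within 0.1 rad of upright and 20 mm of the centre of their own patch, on the tray floor, at rest; the other three still stand (0.1 rad), moved under 20 mm; cup (within 0.2 rad of upright), tweezers and gauge moved under 30 mm (angle between each of blue, yellow's own x axis and vertical below 0.1 rad and horizontal distance between blue and patch_blue below 0.02 m and z of blue in the frame of patch_blue between 0.05 and 0.065 m and linear speed of each of blue, yellow below 0.03 m/s and angular speed of each of blue, yellow below 0.3 rad/s and horizontal distance between yellow and patch_yellow below 0.02 m and z of yellow in the frame of patch_yellow between 0.05 and 0.065 m and angle between each of mate_left, mate_mid, mate_right's own z axis and vertical below 0.1 rad and distance of each of mate_left, mate_mid, mate_right from where it was at the start of the episode below 0.02 m and distance of each of cup, tweezers, gauge from where it was at the start of the episode below 0.03 m and angle between cup's own z axis and vertical below 0.2 rad); the robot touches nothing.
It fails at once if a standing bottle of the row is toppled (angle between any of mate_left, mate_mid, mate_right's own z axis and vertical above 0.5 rad).
It fails at once if the cup is tipped over (angle between cup's own z axis and vertical above 0.6 rad).
It also fails if it takes over 72 s, if anything falls off the work surface, if the arm or the gripper's body presses on something with over 40 N, if the wrist force passes 120 N, or if a joint passes its speed limit or range.

## Working session

There is one attempt and no reset: what is moved stays moved. The work goes in short steps, Python scripts to look and compute and a tool call to move; the robot and the scene stay as the last step left them, time stands still between calls to the robot, and variables do not carry over. Pictures are saved under pics/ and viewed, and the job is handed in when it is done.

Besides the shell and the picture viewer there is one more tool, called after "Call:" in YAML: its name, and indented under it one key for each argument. servo_tool: Moves the arm, as the interface text tells. Its arguments: {"type":"object","properties":{"series":{"type":"array","items":{"type":"array"}},"grip":{"type":"number"},"newtons":{"type":"number"}},"required":["series"]}

```bash
ls; mkdir -p pics
python3 - <<'E'
from rig import status, optics
import cv2,pickle
s=status.get_state(); print(s)
d={}
for n in ("scene","top"):
    c=optics.capture(n); d[n]=c
    cv2.imwrite(f"pics/{n}0.png",c["frame"][:,:,::-1])
    print(n,{k:c[k] for k in c if k not in("frame","depth")})
pickle.dump(d,open("cap0.pkl","wb"))
E
```

```text
pics
{'t': 0.0, 'joints': array([-7.49414871e+01,  1.38305725e+01,  2.13532404e-01,  7.65012562e+01,
        1.71375480e-03,  9.00021536e+01]), 'joint_vel': array([0.13801103, 0.0645925 , 0.04748414, 0.05481414, 0.0113075 ,
       0.04495779]), 'joint_torque': array([ 3.82540293e-04, -3.72317469e+01,  2.52408689e+01,  1.68208138e-02,
        3.51410063e-05,  2.67499345e-06]), 'eef_pos': array([ 0.12974765, -0.48221936,  0.23042592]), 'orientation': array([[ 2.59768503e-01, -5.07525591e-04,  9.65670786e-01],
       [-9.65668712e-01,  2.00153048e-03,  2.59768997e-01],
       [-2.06465893e-03, -9.99997868e-01,  2.98329942e-05]]), 'contact_force': array([0.3152723 , 0.04723026, 0.12470774]), 'moment': array([ 0.00607735, -0.04853598, -0.01846934]), 'width': 0.08554321036928879}
scene {'fx': 538.6034997460757, 'fy': 538.6034997460757, 'cx': 280.73044877758383, 'cy': 201.73456701289953, 'distortion': array([0.06849771, 0.        , 0.        , 0.        , 0.        ]), 'position': array([ 0.97081814, -0.51792694,  1.29729261]), 'rotation': array([[ 0.75987727,  0.56337762, -0.32433347],
       [ 0.65006125, -0.65652136,  0.38262262],
       [ 0.00262917, -0.50158285, -0.86510562]])}
top {'fx': 387.96186794817487, 'fy': 387.96186794817487, 'cx': 277.9204743742706, 'cy': 207.83610222549908, 'distortion': array([0.01383637, 0.        , 0.        , 0.        , 0.        ]), 'position': array([0.41177703, 0.05565479, 1.07467947]), 'rotation': array([[ 0.00554866, -0.99670834,  0.08088078],
       [-0.99972166, -0.00738373, -0.02240721],
       [ 0.02293066, -0.08073394, -0.99647188]])}
```

View pics/scene0.png

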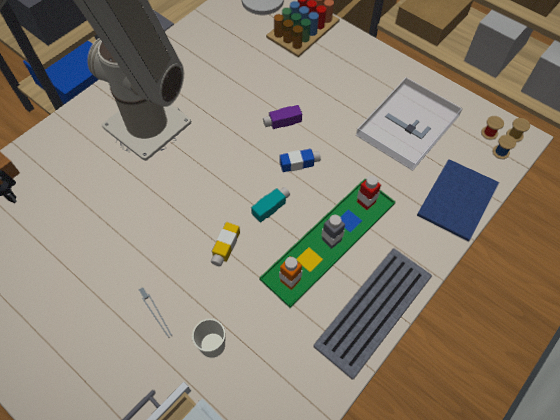

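View pics/top0.png

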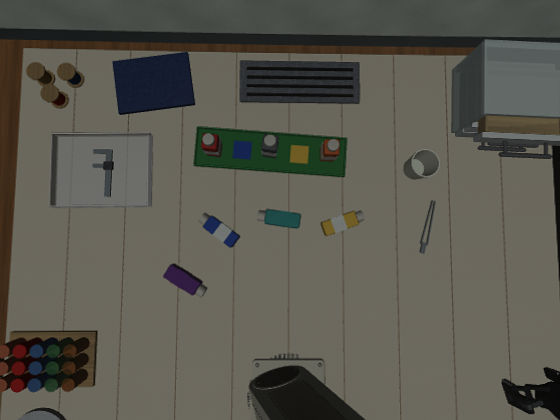

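The top view shows the candidates: blue with white band (220,230), cap up-left at (205,218); yellow with white band (342,223), cap right at (359,215). The decoys are turquoise (282,218) and purple (185,280), and the navy cloth (153,82) could also be confused. The patches are blue (242,149) and yellow (299,154). I'll measure them and check a close crop.

```bash
cat > h.py <<'E'
import numpy as np,cv2
from scipy.spatial.transform import Rotation as Rn
def cloud(c):
    d=c["depth"]; h,w=d.shape
    K=np.array([[c["fx"],0,c["cx"]],[0,c["fy"],c["cy"]],[0,0,1]])
    v,u=np.mgrid[:h,:w]
    p=cv2.undistortPoints(np.stack([u,v],-1).reshape(-1,1,2).astype(np.float32),K,c["distortion"]).reshape(h,w,2)
    P=np.dstack([p*d[...,None],d])
    W=P@np.array(c["rotation"]).T+c["position"]
    W[d==0]=np.nan
    return W
E
cat > meas.py <<'E'
import pickle,sys
from h import *
def hsv(c): return cv2.cvtColor(c["frame"],cv2.COLOR_RGB2HSV)
def run(d):
  for n in ("top","scene"):
    c=d[n]; W=cloud(c); H=hsv(c); z=W[...,2]
    print(n)
    reg=(W[...,0]>0.2)&(W[...,0]<0.8)&(abs(W[...,1])<0.35)
    tab=reg&(abs(z)<0.012); print(" table z med",np.nanmedian(z[tab]))
    for nm,lo,hi in (("blue",105,125),("yellow",18,32)):
        m=reg&(H[...,0]>=lo)&(H[...,0]<=hi)&(H[...,1]>130)&(H[...,2]>50)
        for lab,zl,zh in (("bottle",0.025,0.06),("patch",-0.004,0.014)):
            mm=(m&(z>zl)&(z<zh)).astype(np.uint8)
            k,L,st,ce=cv2.connectedComponentsWithStats(mm)
            for i in range(1,k):
                if st[i,4]<25: continue
                q=W[L==i]
                r=cv2.minAreaRect((q[:,:2]*1000).astype(np.float32))
                print(" ",nm,lab,"px",ce[i].round(),"n",st[i,4],"mean",q.mean(0).round(4),"rect",np.round(r[0],1),np.round(r[1],1),round(r[2],1))
    # lying bottles, any colour
    mm=(reg&(z>0.024)&(z<0.06)&(W[...,0]<0.56)).astype(np.uint8)
    k,L,st,ce=cv2.connectedComponentsWithStats(mm)
    for i in range(1,k):
        if st[i,4]<150: continue
        q=W[L==i]; r=cv2.minAreaRect((q[:,:2]*1000).astype(np.float32))
        print("  any px",ce[i].round(),"n",st[i,4],"mean",q.mean(0).round(4),"rect",np.round(r[0],1),np.round(r[1],1),round(r[2],1))
    # caps
    mm=(reg&(z>0.11)&(z<0.13)&(W[...,0]>0.5)).astype(np.uint8)
    k,L,st,ce=cv2.connectedComponentsWithStats(mm)
    for i in range(1,k):
        if st[i,4]<40: continue
        q=W[L==i]; print("  cap px",ce[i].round(),"n",st[i,4],"mean",q.mean(0).round(4), "bb",q[:,:2].min(0).round(3),q[:,:2].max(0).round(3))
    m=reg&(H[...,0]>50)&(H[...,0]<75)&(H[...,1]>120)&(z<0.03)
    q=W[m]; r=cv2.minAreaRect((q[:,:2]*1000).astype(np.float32)); print("  tray",np.round(r[0],1),np.round(r[1],1),round(r[2],1))
if __name__=="__main__": run(pickle.load(open(sys.argv[1],"rb")))
E
python3 meas.py cap0.pkl
python3 - <<'E'
import pickle,cv2,numpy as np
d=pickle.load(open("cap0.pkl","rb"))
a=d["top"]["frame"][120:250,180:380,::-1]; a=np.clip(a.astype(float)*1.6,0,255).astype(np.uint8)
cv2.imwrite("pics/crop0.png",cv2.resize(a,None,fx=4,fy=4,interpolation=cv2.INTER_CUBIC))
E
```

```text
top
 table z med 0.0008058253470659693
  blue bottle px [211. 224.] n 167 mean [0.4503 0.2089 0.0406] rect [450.5 209. ] [32.3 36.6] 54.0
  blue bottle px [231. 239.] n 118 mean [0.4121 0.1565 0.0404] rect [412.3 156.5] [22.  36.8] 54.8
  blue patch px [242. 149.] n 296 mean [0.6615 0.1336 0.0047] rect [661.7 133.3] [48.4 50.2] 86.2
  yellow bottle px [351. 219.] n 166 mean [ 0.4671 -0.1626  0.0403] rect [ 467.3 -163. ] [37.2 32.8] 20.3
  yellow bottle px [327. 227.] n 135 mean [ 0.4445 -0.1003  0.0399] rect [ 444.6 -101.1] [36.4 25.3] 18.9
  yellow patch px [299. 154.] n 312 mean [ 0.651  -0.0264  0.0048] rect [651.5 -26.5] [50.3 50.4] 86.2
  any px [279. 218.] n 613 mean [0.4699 0.0292 0.0392] rect [470.7  31.6] [114.3  40.5] 81.7
  any px [342. 222.] n 601 mean [ 0.4599 -0.139   0.0394] rect [ 461.2 -142.5] [ 40.  114.5] 20.3
  any px [218. 229.] n 626 mean [0.4378 0.1908 0.0394] rect [439.5 193.7] [114.7  40.4] 53.8
  any px [184. 280.] n 680 mean [0.3041 0.2781 0.0391] rect [301.7 276.6] [114.8  41.2] 57.2
  cap px [208. 139.] n 116 mean [0.6614 0.2106 0.1189] bb [0.647 0.197] [
[... 962 characters left out ...]
] [50.7 51.2] 87.6
  any px [283. 115.] n 469 mean [0.308  0.2718 0.0362] rect [303.9 271.3] [115.1  46.9] 60.3
  any px [298. 157.] n 529 mean [0.4412 0.1826 0.0368] rect [441.8 189.1] [115.9  46.7] 53.2
  any px [269. 202.] n 583 mean [0.4745 0.0197 0.037 ] rect [473.1  26.5] [118.1  43.2] 82.6
  any px [224. 242.] n 629 mean [ 0.4651 -0.1467  0.0374] rect [ 463.9 -147.9] [ 42.5 113.8] 20.5
  cap px [371. 180.] n 101 mean [0.6645 0.2047 0.1171] bb [0.649 0.191] [0.679 0.222]
  cap px [334. 220.] n 110 mean [0.6637 0.0508 0.1176] bb [0.649 0.038] [0.678 0.066]
  cap px [291. 263.] n 120 mean [ 0.6548 -0.1078  0.1176] bb [ 0.64  -0.122] [ 0.669 -0.093]
  tray [659.6  50.3] [421.7 111. ] 86.2
```

View pics/crop0.png

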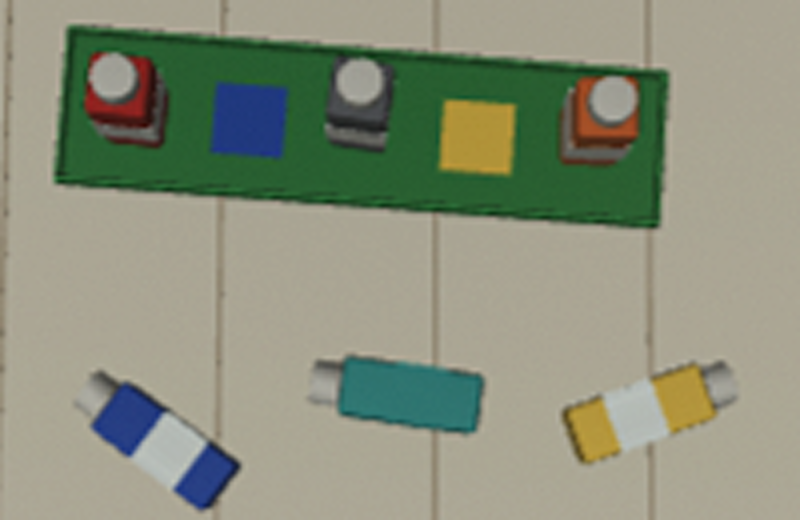

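The crop confirms both bottles and which way their caps point: yellow's cap is at (725,383) in the crop, blue's at (95,390). The two cameras differ by about 4 mm, so I average them. I'll grasp with the fingers tilted 30° towards the foot, so that after a 90° turn about the jaw axis the tool points outward and 30° down.

```bash
cat > plan.py <<'E'
from h import *
from rig import status
def u(v): v=np.array(v,float); return v/np.linalg.norm(v)
Z=np.array([0,0,1.])
H=u([0.998,-0.066,0])
B=dict(y=dict(c=np.array([.4625,-.145,.02]),a=u([.347,-.938,0]),p=np.array([.653,-.028,.004])),
       b=dict(c=np.array([.4405,.1915,.02]),a=u([.593,.805,0]),p=np.array([.6635,.1315,.004])))
def fr(a,t,s=1):
    x=s*np.cross(Z,a); d=np.cos(t)*-Z+np.sin(t)*-a; return np.column_stack([x,d,np.cross(x,d)])
def fin(t,s=1,h=H):
    x=s*np.cross(Z,h); d=np.cos(t)*h-np.sin(t)*Z; return np.column_stack([x,d,np.cross(x,d)])
def now(n=1):
    s=status.get_state(); return np.array(s["eef_pos"]),np.array(s["orientation"]),s
def rows(p,R,n=1):
    p0,R0,s=now(); dp=R0.T@(p-p0); w=Rn.from_matrix(R0.T@R).as_rotvec(degrees=True)
    print("joints",np.round(s["joints"],1),"F",np.round(s["contact_force"],1),"w",round(s["width"],4),"t",round(s["t"],2))
    print("tcp",p0.round(4),"dist",round(np.linalg.norm(dp),4),"ang",round(np.linalg.norm(w),1))
    for i in range(1,n+1):
        print([np.round(dp*i/n,3).tolist(),np.round(w*i/n,1).tolist()],end=",\n")
T=np.radians(30)
E
python3 - <<'E'
from plan import *
b=B['y'];R=fr(b['a'],T)
rows(b['c']+.015*R[:,1]-.1*R[:,1],R,14)
E
```

```text
joints [-74.9  13.8   0.2  76.5  -0.   90. ] F [-0.2  0.  -0.2] w 0.0853 t 0.1
tcp [ 0.1297 -0.4823  0.2305] dist 0.4775 ang 98.7
[[-0.014, 0.01, 0.029], [1.6, -6.6, 1.8]],
[[-0.028, 0.02, 0.059], [3.2, -13.3, 3.5]],
[[-0.042, 0.029, 0.088], [4.8, -19.9, 5.3]],
[[-0.056, 0.039, 0.118], [6.5, -26.5, 7.1]],
[[-0.07, 0.049, 0.147], [8.1, -33.2, 8.9]],
[[-0.084, 0.059, 0.177], [9.7, -39.8, 10.6]],
[[-0.098, 0.069, 0.206], [11.3, -46.4, 12.4]],
[[-0.112, 0.078, 0.236], [12.9, -53.1, 14.2]],
[[-0.126, 0.088, 0.265], [14.5, -59.7, 15.9]],
[[-0.14, 0.098, 0.295], [16.1, -66.3, 17.7]],
[[-0.155, 0.108, 0.324], [17.8, -73.0, 19.5]],
[[-0.169, 0.118, 0.354], [19.4, -79.6, 21.2]],
[[-0.183, 0.127, 0.383], [21.0, -86.2, 23.0]],
[[-0.197, 0.137, 0.413], [22.6, -92.9, 24.8]],
```

Call:
servo_tool:
  series:
    - [[-0.014,0.01,0.029],[1.6,-6.6,1.8]]
    - [[-0.028,0.02,0.059],[3.2,-13.3,3.5]]
    - [[-0.042,0.029,0.088],[4.8,-19.9,5.3]]
    - [[-0.056,0.039,0.118],[6.5,-26.5,7.1]]
    - [[-0.07,0.049,0.147],[8.1,-33.2,8.9]]
    - [[-0.084,0.059,0.177],[9.7,-39.8,10.6]]
  grip: 1
  newtons: 40

```text
t: 0.6
eef_pos: [0.2796, -0.3546, 0.1717]
orientation: [[0.824, 0.031, 0.565], [-0.555, 0.243, 0.796], [-0.113, -0.969, 0.218]]
contact_force: [0.9, -0.8, 0.5]
width: 0.0851
```

Run:
```python
from plan import *
b=B['y'];R=fr(b['a'],T)
rows(b['c']+.015*R[:,1]-.1*R[:,1],R,8)
```

```text
joints [-57.8  19.1  -3.3  78.7   9.   66. ] F [ 0.9 -0.8  0.5] w 0.0851 t 0.6
tcp [ 0.2796 -0.3546  0.1717] dist 0.272 ang 56.1
[[0.01, 0.015, 0.029], [1.6, -6.6, 1.8]],
[[0.019, 0.031, 0.057], [3.2, -13.2, 3.5]],
[[0.029, 0.046, 0.086], [4.9, -19.8, 5.3]],
[[0.039, 0.062, 0.115], [6.5, -26.4, 7.1]],
[[0.049, 0.077, 0.144], [8.1, -33.0, 8.8]],
[[0.058, 0.092, 0.172], [9.7, -39.6, 10.6]],
[[0.068, 0.108, 0.201], [11.3, -46.2, 12.4]],
[[0.078, 0.123, 0.23], [12.9, -52.8, 14.1]],
```

Call:
servo_tool:
  series:
    - [[0.01,0.015,0.029],[1.6,-6.6,1.8]]
    - [[0.019,0.031,0.057],[3.2,-13.2,3.5]]
    - [[0.029,0.046,0.086],[4.9,-19.8,5.3]]
    - [[0.039,0.062,0.115],[6.5,-26.4,7.1]]
    - [[0.049,0.077,0.144],[8.1,-33.0,8.8]]
    - [[0.058,0.092,0.172],[9.7,-39.6,10.6]]
    - [[0.068,0.108,0.201],[11.3,-46.2,12.4]]
    - [[0.078,0.123,0.23],[12.9,-52.8,14.1]]
    - [[0.078,0.123,0.23],[12.9,-52.8,14.1]]
    - [[0.078,0.123,0.23],[12.9,-52.8,14.1]]

```text
t: 1.43
eef_pos: [0.4781, -0.1853, 0.0915]
orientation: [[0.938, -0.176, -0.298], [0.346, 0.468, 0.813], [-0.004, -0.866, 0.5]]
contact_force: [0.0, -0.4, -0.2]
width: 0.0851
```

Run:
```python
from plan import *
b=B['y'];R=fr(b['a'],T)
rows(b['c']+.015*R[:,1],R,8)
from rig import optics
for n in("top","scene"):
    c=optics.capture(n); cv2.imwrite(f"pics/{n}1.png",c["frame"][:,:,::-1])
```

```text
joints [-31.6  39.8  12.3  87.1  17.8  34.3] F [ 0.  -0.4 -0.2] w 0.0851 t 1.43
tcp [ 0.4781 -0.1853  0.0915] dist 0.0986 ang 0.2
[[-0.0, 0.012, 0.0], [-0.0, -0.0, -0.0]],
[[-0.0, 0.025, 0.0], [-0.0, -0.0, -0.0]],
[[-0.0, 0.037, 0.001], [-0.0, -0.1, -0.1]],
[[-0.0, 0.049, 0.001], [-0.0, -0.1, -0.1]],
[[-0.0, 0.062, 0.001], [-0.0, -0.1, -0.1]],
[[-0.0, 0.074, 0.001], [-0.0, -0.1, -0.1]],
[[-0.0, 0.086, 0.001], [-0.0, -0.1, -0.1]],
[[-0.0, 0.099, 0.002], [-0.0, -0.2, -0.2]],
```

View pics/scene1.png

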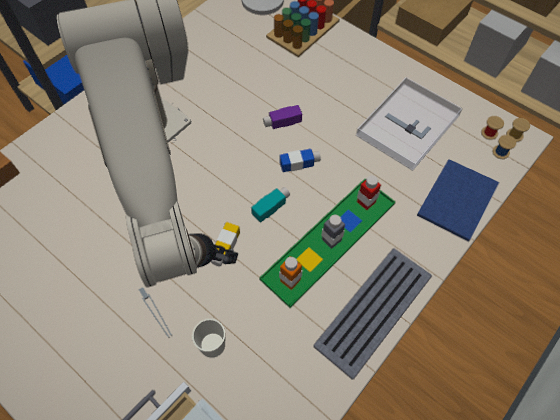

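The gripper at (220,250) stands over yellow's cap end, with the jaws straddling it. Advancing and closing.

Call:
servo_tool:
  series:
    - [[0,0.02,0],[0,0,0]]
    - [[0,0.04,0],[0,0,0]]
    - [[0,0.06,0.001],[0,0,0]]
    - [[0,0.075,0.001],[0,0,0]]
    - [[0,0.086,0.001],[0,0,0]]
    - [[0,0.094,0.002],[0,0,0]]
    - [[0,0.098,0.002],[0,0,0]]
    - [[0,0.098,0.002],[0,0,0]]
    - [[0,0.098,0.002],[0,0,0]]

```text
t: 2.28
eef_pos: [0.4607, -0.1406, 0.0106]
orientation: [[0.94, -0.17, -0.297], [0.342, 0.467, 0.816], [0.0, -0.868, 0.497]]
contact_force: [-0.5, 0.5, 0.5]
width: 0.0856
```

Call:
servo_tool:
  series:
    - [[0,0,0],[0,0,0]]
    - [[0,0,0],[0,0,0]]
    - [[0,0,0],[0,0,0]]
    - [[0,0,0],[0,0,0]]
    - [[0,0,0],[0,0,0]]
    - [[0,0,0],[0,0,0]]
    - [[0,0,0],[0,0,0]]
    - [[0,0,0],[0,0,0]]
    - [[0,0,0],[0,0,0]]
    - [[0,0,0],[0,0,0]]
    - [[0,0,0],[0,0,0]]
    - [[0,0,0],[0,0,0]]
  grip: -1
  newtons: 40

```text
t: 3.28
eef_pos: [0.461, -0.1402, 0.0102]
orientation: [[0.94, -0.17, -0.297], [0.343, 0.467, 0.815], [0.0, -0.868, 0.497]]
contact_force: [1.5, -3.2, 4.3]
width: 0.0396
```

Run:
```python
from plan import *
b=B['y'];R=fin(T); p0,R0,s=now()
# lift straight up 0.2 in tool axes
print("up .2:",(R0.T@np.array([0,0,.2])).round(3))
rows(np.array([.653,-.028,.0615+.16])+.015*R[:,1]+[-.1,0,0],R,14)
```

```text
up .2: [ 0.    -0.174  0.099]
joints [-28.8  40.7   0.3  72.9  19.1  37.2] F [ 1.5 -3.2  4.3] w 0.0396 t 3.28
tcp [ 0.461  -0.1402  0.0102] dist 0.2548 ang 107.2
[[0.01, -0.01, 0.011], [-5.6, -5.0, -1.4]],
[[0.02, -0.02, 0.023], [-11.2, -10.0, -2.7]],
[[0.029, -0.031, 0.034], [-16.9, -15.0, -4.1]],
[[0.039, -0.041, 0.046], [-22.5, -20.1, -5.4]],
[[0.049, -0.051, 0.057], [-28.1, -25.1, -6.8]],
[[0.059, -0.061, 0.069], [-33.7, -30.1, -8.1]],
[[0.068, -0.071, 0.08], [-39.4, -35.1, -9.5]],
[[0.078, -0.082, 0.092], [-45.0, -40.1, -10.8]],
[[0.088, -0.092, 0.103], [-50.6, -45.1, -12.2]],
[[0.098, -0.102, 0.115], [-56.2, -50.1, -13.5]],
[[0.107, -0.112, 0.126], [-61.9, -55.2, -14.9]],
[[0.117, -0.122, 0.138], [-67.5, -60.2, -16.2]],
[[0.127, -0.133, 0.149], [-73.1, -65.2, -17.6]],
[[0.137, -0.143, 0.161], [-78.7, -70.2, -19.0]],
```

Call:
servo_tool:
  series:
    - [[0,-0.009,0.005],[0,0,0]]
    - [[0,-0.026,0.015],[0,0,0]]
    - [[0,-0.048,0.027],[0,0,0]]
    - [[0,-0.074,0.042],[0,0,0]]
    - [[0,-0.1,0.057],[0,0,0]]
    - [[0,-0.122,0.069],[0,0,0]]
    - [[0,-0.135,0.077],[0,0,0]]
    - [[0,-0.139,0.079],[0,0,0]]
    - [[0,-0.139,0.079],[0,0,0]]

```text
t: 4.03
eef_pos: [0.4611, -0.1403, 0.1706]
orientation: [[0.939, -0.17, -0.298], [0.343, 0.467, 0.815], [0.0, -0.868, 0.497]]
contact_force: [-0.3, 0.8, -1.5]
width: 0.0398
```

Run:
```python
from plan import *
R=fin(T)
rows(np.array([.653,-.028,.0615+.16])+.011*R[:,1]+[-.1,0,0],R,16)
```

```text
joints [-28.8  31.5  10.2  92.1  19.1  37.2] F [-0.3  0.8 -1.5] w 0.0398 t 4.03
tcp [ 0.4611 -0.1403  0.1706] dist 0.1575 ang 107.2
[[0.008, -0.0, 0.005], [-4.9, -4.4, -1.2]],
[[0.017, -0.001, 0.01], [-9.8, -8.8, -2.4]],
[[0.025, -0.001, 0.016], [-14.8, -13.2, -3.5]],
[[0.033, -0.001, 0.021], [-19.7, -17.5, -4.7]],
[[0.042, -0.001, 0.026], [-24.6, -21.9, -5.9]],
[[0.05, -0.002, 0.031], [-29.5, -26.3, -7.1]],
[[0.058, -0.002, 0.036], [-34.4, -30.7, -8.3]],
[[0.067, -0.002, 0.042], [-39.4, -35.1, -9.5]],
[[0.075, -0.003, 0.047], [-44.3, -39.5, -10.6]],
[[0.083, -0.003, 0.052], [-49.2, -43.9, -11.8]],
[[0.092, -0.003, 0.057], [-54.1, -48.2, -13.0]],
[[0.1, -0.003, 0.063], [-59.1, -52.6, -14.2]],
[[0.109, -0.004, 0.068], [-64.0, -57.0, -15.4]],
[[0.117, -0.004, 0.073], [-68.9, -61.4, -16.6]],
[[0.125, -0.004, 0.078], [-73.8, -65.8, -17.7]],
[[0.134, -0.005, 0.083], [-78.7, -70.2, -18.9]],
```

Yellow is held (width 39.8 mm, about 1.5 N of weight). Turning it upright.

Call:
servo_tool:
  series:
    - [[0.008,0.0,0.005],[-4.9,-4.4,-1.2]]
    - [[0.017,-0.001,0.01],[-9.8,-8.8,-2.4]]
    - [[0.025,-0.001,0.016],[-14.8,-13.2,-3.5]]
    - [[0.033,-0.001,0.021],[-19.7,-17.5,-4.7]]
    - [[0.042,-0.001,0.026],[-24.6,-21.9,-5.9]]
    - [[0.05,-0.002,0.031],[-29.5,-26.3,-7.1]]
    - [[0.058,-0.002,0.036],[-34.4,-30.7,-8.3]]
    - [[0.067,-0.002,0.042],[-39.4,-35.1,-9.5]]
    - [[0.075,-0.003,0.047],[-44.3,-39.5,-10.6]]
    - [[0.083,-0.003,0.052],[-49.2,-43.9,-11.8]]
    - [[0.092,-0.003,0.057],[-54.1,-48.2,-13.0]]
    - [[0.1,-0.003,0.063],[-59.1,-52.6,-14.2]]

```text
t: 5.03
eef_pos: [0.535, -0.0551, 0.2016]
orientation: [[0.315, 0.637, -0.704], [0.933, -0.07, 0.353], [0.176, -0.767, -0.617]]
contact_force: [0.5, 0.1, -2.3]
width: 0.0392
```

Run:
```python
from plan import *
R=fin(T)
rows(np.array([.653,-.028,.0615+.16])+.011*R[:,1]+[-.1,0,0],R,4)
```

```text
joints [ -5.7  -5.3 -40.6  14.8  -0.4  16.4] F [ 0.5  0.1 -2.3] w 0.0392 t 5.03
tcp [ 0.535  -0.0551  0.2016] dist 0.0409 ang 26.7
[[0.009, 0.001, -0.005], [-4.9, -4.3, -1.2]],
[[0.018, 0.002, -0.009], [-9.9, -8.7, -2.4]],
[[0.027, 0.003, -0.014], [-14.8, -13.0, -3.5]],
[[0.036, 0.005, -0.019], [-19.7, -17.4, -4.7]],
```

Run:
```python
from plan import *
R=fin(T)
rows(np.array([.653,-.028,.0615+.155])+.011*R[:,1],R,6)
```

```text
joints [ -5.7  -5.3 -40.6  14.8  -0.4  16.4] F [ 0.5  0.1 -2.3] w 0.0392 t 5.03
tcp [ 0.535  -0.0551  0.2016] dist 0.1306 ang 26.7
[[0.011, 0.012, -0.014], [-3.3, -2.9, -0.8]],
[[0.022, 0.024, -0.029], [-6.6, -5.8, -1.6]],
[[0.033, 0.036, -0.043], [-9.9, -8.7, -2.4]],
[[0.044, 0.048, -0.057], [-13.2, -11.6, -3.1]],
[[0.055, 0.06, -0.072], [-16.4, -14.5, -3.9]],
[[0.067, 0.072, -0.086], [-19.7, -17.4, -4.7]],
```

Call:
servo_tool:
  series:
    - [[0.011,0.012,-0.014],[-3.3,-2.9,-0.8]]
    - [[0.022,0.024,-0.029],[-6.6,-5.8,-1.6]]
    - [[0.033,0.036,-0.043],[-9.9,-8.7,-2.4]]
    - [[0.044,0.048,-0.057],[-13.2,-11.6,-3.1]]
    - [[0.055,0.06,-0.072],[-16.4,-14.5,-3.9]]
    - [[0.067,0.072,-0.086],[-19.7,-17.4,-4.7]]
    - [[0.067,0.072,-0.086],[-19.7,-17.4,-4.7]]
    - [[0.067,0.072,-0.086],[-19.7,-17.4,-4.7]]
    - [[0.067,0.072,-0.086],[-19.7,-17.4,-4.7]]

```text
t: 5.78
eef_pos: [0.6624, -0.0295, 0.2103]
orientation: [[0.069, 0.861, -0.505], [0.998, -0.059, 0.037], [0.002, -0.506, -0.863]]
contact_force: [0.1, 0.2, -1.4]
width: 0.0396
```

Run:
```python
from plan import *
from rig import optics
R=fin(T)
rows(np.array([.653,-.028,.0615+.010])+.011*R[:,1],R,8)
for n in("top","scene"):
    c=optics.capture(n); cv2.imwrite(f"pics/{n}2.png",cv2.resize(c["frame"][100:310,170:450,::-1],None,fx=2.5,fy=2.5))
    W=cloud(c);z=W[...,2]
    m=(z>.24)&(z<.29)&(abs(W[...,0]-.65)<.05)&(abs(W[...,1]+.028)<.05)
    q=W[m]; print(n,m.sum(),np.percentile(q,[1,50,99],axis=0).round(3) if len(q) else 0)
    hs=cv2.cvtColor(c["frame"],cv2.COLOR_RGB2HSV)
    cap=m&(hs[...,1]<60)&(hs[...,2]>120); q=W[cap]; print(cap.sum(), q.mean(0).round(4) if len(q) else 0)
```

```text
joints [ -1.7   9.1 -45.1 -23.8  -1.9   1.3] F [ 0.1  0.2 -1.4] w 0.0396 t 5.78
tcp [ 0.6624 -0.0295  0.2103] dist 0.1443 ang 0.5
[[0.0, 0.009, 0.016], [-0.0, -0.0, -0.0]],
[[0.0, 0.018, 0.031], [-0.1, -0.1, -0.0]],
[[0.0, 0.027, 0.047], [-0.1, -0.1, -0.0]],
[[0.0, 0.037, 0.062], [-0.2, -0.1, -0.1]],
[[0.0, 0.046, 0.078], [-0.2, -0.1, -0.1]],
[[0.0, 0.055, 0.093], [-0.3, -0.2, -0.1]],
[[0.0, 0.064, 0.109], [-0.3, -0.2, -0.1]],
[[0.001, 0.073, 0.124], [-0.4, -0.2, -0.1]],
top 634 [[ 0.601 -0.075  0.241]
 [ 0.634 -0.025  0.255]
 [ 0.668  0.02   0.276]]
0 0
scene 736 [[ 0.601 -0.077  0.24 ]
 [ 0.631 -0.036  0.255]
 [ 0.674  0.021  0.277]]
131 [ 0.6531 -0.0304  0.2736]
```

View pics/scene2.png

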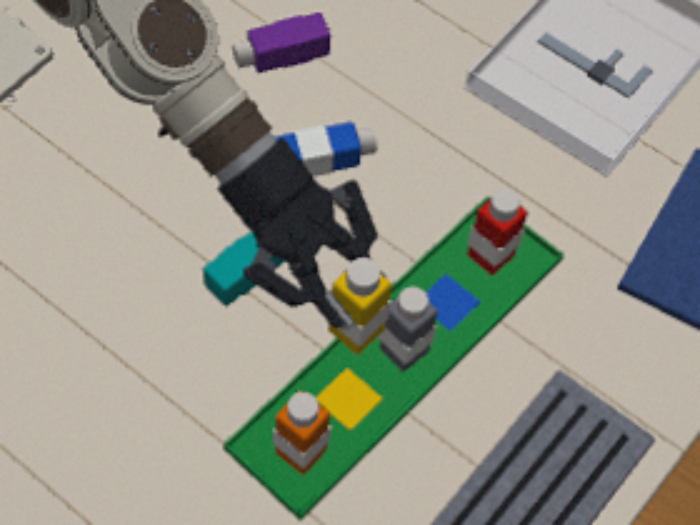

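View pics/top2.png

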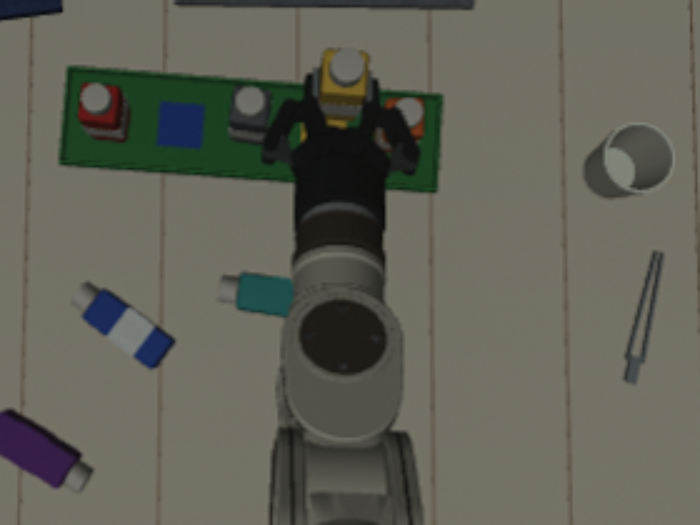

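The elbows of the finger linkage look wide at (275,145) and (405,150) in the enlarged top view. I'll measure them against the neighbouring bottles before descending.

Run:
```python
from plan import *
from rig import optics
for n in("top","scene"):
    c=optics.capture(n); W=cloud(c);z=W[...,2]
    m=(z>.15)&(z<.35)&(abs(W[...,0]-.62)<.12)&(abs(W[...,1]+.028)<.12)
    q=W[m]-[.653,-.028,.2165]   # rel. to bottle centre (when above)
    for s in (-1,1):
        for lo in (.02,.03,.04,.045,.05,.055,.06,.065,.07):
            k=q[(s*q[:,1]>lo)&(s*q[:,1]<lo+.006)]
            if len(k)>2: print(n,s,lo,len(k),"x",k[:,0].min().round(3),k[:,0].max().round(3),"z",k[:,2].min().round(3),k[:,2].max().round(3))
```

```text
top -1 0.02 131 x -0.146 0.008 z 0.008 0.101
top -1 0.03 57 x -0.094 -0.002 z 0.011 0.061
top -1 0.04 87 x -0.088 -0.03 z 0.018 0.055
top -1 0.045 66 x -0.089 -0.032 z 0.032 0.058
top -1 0.05 52 x -0.09 -0.045 z 0.039 0.059
top -1 0.055 19 x -0.088 -0.06 z 0.037 0.058
top 1 0.02 210 x -0.152 0.019 z -0.009 0.133
top 1 0.03 196 x -0.151 0.007 z 0.002 0.127
top 1 0.04 145 x -0.153 -0.022 z 0.016 0.118
top 1 0.045 117 x -0.153 -0.024 z 0.016 0.106
top 1 0.05 73 x -0.082 -0.024 z 0.021 0.058
top 1 0.055 65 x -0.08 -0.029 z 0.034 0.056
top 1 0.06 45 x -0.081 -0.04 z 0.039 0.06
top 1 0.065 45 x -0.081 -0.047 z 0.039 0.063
top 1 0.07 25 x -0.08 -0.058 z 0.037 0.06
scene -1 0.02 453 x -0.152 0.021 z -0.051 0.113
scene -1 0.03 174 x -0.132 0.005 z -0.004 0.086
scene -1 0.04 46 x -0.086 -0.027 z 0.023 0.054
scene -1 0.045 82 x -0.084 -0.026 z 0.008 0.054
scene -1 0.05 70 x -0.082 -0.03 z 0.016 0.057
scene -1 0.055 67 x -0.087 -0.046 z 0.022 0.057
scene -1 0.06 33 x -0.086 -0.062 z 0.031 0.058
scene 1 0.02 181 x -0.152 -0.019 z 0.012 0.13
scene 1 0.03 98 x -0.15 0.005 z 0.008 0.121
scene 1 0.04 50 x -0.144 -0.023 z 0.017 0.101
scene 1 0.045 89 x -0.076 -0.02 z 0.018 0.054
scene 1 0.05 80 x -0.075 -0.023 z 0.022 0.056
scene 1 0.055 48 x -0.073 -0.034 z 0.031 0.059
scene 1 0.06 28 x -0.076 -0.045 z 0.043 0.058
scene 1 0.065 7 x -0.065 -0.055 z 0.051 0.058
```

At lateral distances beyond 55 mm the linkage sits at least 24 mm behind the bottle axis, so it clears the neighbours' near faces (|y| ≥ 57 mm, x > −20 mm). Descending.

Call:
servo_tool:
  series:
    - [[0,0.009,0.016],[0,0,0]]
    - [[0,0.018,0.031],[-0.1,-0.1,0]]
    - [[0,0.027,0.047],[-0.1,-0.1,0]]
    - [[0,0.037,0.062],[-0.2,-0.1,-0.1]]
    - [[0,0.046,0.078],[-0.2,-0.1,-0.1]]
    - [[0,0.055,0.093],[-0.3,-0.2,-0.1]]
    - [[0,0.062,0.105],[-0.3,-0.2,-0.1]]
    - [[0,0.068,0.115],[-0.3,-0.2,-0.1]]
    - [[0,0.071,0.121],[-0.4,-0.2,-0.1]]
    - [[0.001,0.073,0.124],[-0.4,-0.2,-0.1]]
    - [[0.001,0.073,0.124],[-0.4,-0.2,-0.1]]
    - [[0.001,0.073,0.124],[-0.4,-0.2,-0.1]]

```text
t: 6.98
eef_pos: [0.6658, -0.0284, 0.0701]
orientation: [[0.066, 0.868, -0.493], [0.998, -0.057, 0.032], [-0.0, -0.494, -0.87]]
contact_force: [-0.3, -0.7, -1.5]
width: 0.0395
```

Run:
```python
from plan import *
R=fin(T)
rows(np.array([.653,-.028,.0615+.0025])+.011*R[:,1],R,4)
```

```text
joints [ -1.6  32.2 -51.4 -54.   -1.9   1.1] F [-0.3 -0.7 -1.5] w 0.0395 t 6.98
tcp [ 0.6658 -0.0284  0.0701] dist 0.012 ang 0.4
[[-0.0, 0.001, 0.003], [0.1, 0.0, 0.0]],
[[-0.0, 0.001, 0.006], [0.2, 0.0, 0.0]],
[[-0.0, 0.002, 0.009], [0.3, 0.0, 0.0]],
[[-0.0, 0.003, 0.012], [0.4, 0.0, 0.0]],
```

Call:
servo_tool:
  series:
    - [[0,0.001,0.003],[0.1,0,0]]
    - [[0,0.002,0.006],[0.2,0,0]]
    - [[0,0.003,0.008],[0.3,0,0]]
    - [[0,0.003,0.01],[0.4,0,0]]
    - [[0,0.003,0.01],[0.4,0,0]]
    - [[0,0.003,0.01],[0.4,0,0]]

```text
t: 7.48
eef_pos: [0.6629, -0.0282, 0.059]
orientation: [[0.066, 0.864, -0.5], [0.998, -0.057, 0.033], [-0.0, -0.501, -0.866]]
contact_force: [-0.1, 0.2, -1.2]
width: 0.0395
```

Run:
```python
from plan import *
R=fin(T)
rows(np.array([.653,-.028,.0615])+.011*R[:,1],R,4)
```

```text
joints [ -1.6  33.7 -51.7 -55.3  -1.9   1.1] F [-0.1  0.2 -1.2] w 0.0395 t 7.48
tcp [ 0.6629 -0.0282  0.059 ] dist 0.0031 ang 0.1
[[-0.0, 0.0, 0.001], [-0.0, 0.0, 0.0]],
[[-0.0, 0.001, 0.001], [-0.0, 0.0, 0.0]],
[[-0.0, 0.001, 0.002], [-0.0, 0.0, 0.0]],
[[-0.0, 0.001, 0.003], [-0.1, 0.0, 0.0]],
```

Down in 1 mm steps until contact.

Call:
servo_tool:
  series:
    - [[0,0,0.001],[0,0,0]]
    - [[0,0.001,0.002],[0,0,0]]
    - [[0,0.001,0.002],[0,0,0]]
    - [[0,0.001,0.002],[0,0,0]]

```text
t: 7.82
eef_pos: [0.6628, -0.0282, 0.0568]
orientation: [[0.066, 0.864, -0.5], [0.998, -0.057, 0.033], [-0.0, -0.501, -0.866]]
contact_force: [-0.1, 0.4, -1.4]
width: 0.0397
```

Call:
servo_tool:
  series:
    - [[0,0,0.001],[0,0,0]]
    - [[0,0,0.001],[0,0,0]]
    - [[0,0,0.001],[0,0,0]]

```text
t: 8.07
eef_pos: [0.6623, -0.0281, 0.056]
orientation: [[0.066, 0.864, -0.5], [0.998, -0.057, 0.033], [-0.0, -0.501, -0.866]]
contact_force: [0.0, -0.4, -1.6]
width: 0.0396
```

Call:
servo_tool:
  series:
    - [[0,0.0005,0.001],[0,0,0]]
    - [[0,0.0005,0.001],[0,0,0]]
    - [[0,0.0005,0.001],[0,0,0]]

```text
t: 8.32
eef_pos: [0.6625, -0.0281, 0.0552]
orientation: [[0.066, 0.864, -0.499], [0.998, -0.057, 0.033], [-0.0, -0.5, -0.866]]
contact_force: [-0.3, -0.1, -0.7]
width: 0.0394
```

Call:
servo_tool:
  series:
    - [[0,0.0005,0.001],[0,0,0]]
    - [[0,0.0005,0.001],[0,0,0]]
    - [[0,0.0005,0.001],[0,0,0]]

```text
t: 8.57
eef_pos: [0.6629, -0.0282, 0.0551]
orientation: [[0.066, 0.865, -0.497], [0.998, -0.057, 0.033], [-0.0, -0.498, -0.867]]
contact_force: [-2.6, 0.2, 4.3]
width: 0.0396
```

Contact, at 4.3 N upward. Opening partly.

Call:
servo_tool:
  series:
    - [[0,0,0],[0,0,0]]
    - [[0,0,0],[0,0,0]]
    - [[0,0,0],[0,0,0]]
    - [[0,0,0],[0,0,0]]
    - [[0,0,0],[0,0,0]]
  grip: 0.2

```text
t: 8.98
eef_pos: [0.6621, -0.0281, 0.0535]
orientation: [[0.066, 0.863, -0.5], [0.998, -0.057, 0.033], [-0.0, -0.501, -0.865]]
contact_force: [-0.2, -0.6, 0.1]
width: 0.0514
```

Run:
```python
from plan import *
from rig import optics
p,R,s=now(); print("back .15 level:",(R.T@(-.15*H)).round(3))
for n in("top","scene"):
    c=optics.capture(n); cv2.imwrite(f"pics/{n}3.png",cv2.resize(c["frame"][100:310,170:450,::-1],None,fx=2.5,fy=2.5))
```

```text
back .15 level: [ 0.    -0.13   0.075]
```

View pics/scene3.png

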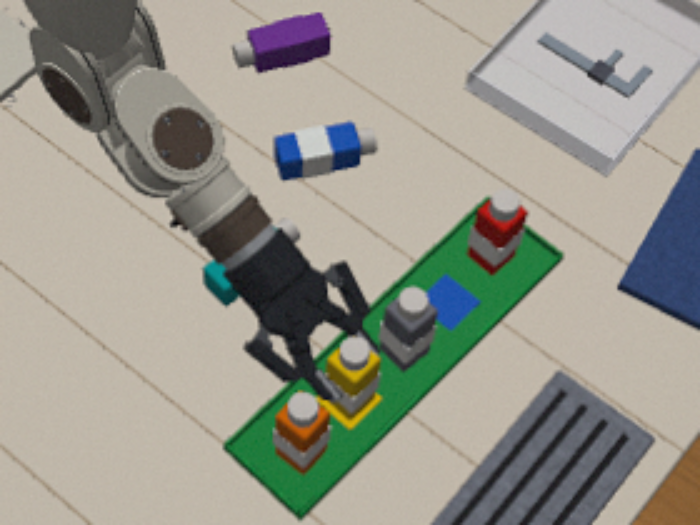

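Call:
servo_tool:
  series:
    - [[0,-0.005,0],[0,0,0]]
    - [[0,-0.015,0],[0,0,0]]
    - [[0,-0.03,0],[0,0,0]]
    - [[0,-0.048,0],[0,0,0]]
    - [[0,-0.065,0],[0,0,0]]
    - [[0,-0.08,0],[0,0,0]]
    - [[0,-0.085,0],[0,0,0]]

```text
t: 9.67
eef_pos: [0.5861, -0.0232, 0.0967]
orientation: [[0.066, 0.863, -0.501], [0.998, -0.057, 0.033], [-0.0, -0.502, -0.865]]
contact_force: [-0.8, 0.3, -0.1]
width: 0.0514
```

Run:
```python
from plan import *
b=B['b'];R=fr(b['a'],T)
rows(b['c']+.015*R[:,1]-.13*R[:,1]+[0,0,.05],R,16)
```

```text
joints [ -1.   24.4 -62.  -56.2  -2.4   1.3] F [-0.8  0.3 -0.1] w 0.0514 t 9.67
tcp [ 0.5861 -0.0232  0.0967] dist 0.293 ang 103.2
[[0.016, -0.009, 0.0], [5.1, -3.8, -1.0]],
[[0.032, -0.018, 0.0], [10.2, -7.6, -2.0]],
[[0.047, -0.028, 0.0], [15.3, -11.5, -3.1]],
[[0.063, -0.037, 0.0], [20.4, -15.3, -4.1]],
[[0.079, -0.046, 0.0], [25.5, -19.1, -5.1]],
[[0.095, -0.055, 0.0], [30.6, -22.9, -6.1]],
[[0.111, -0.065, 0.001], [35.7, -26.7, -7.1]],
[[0.127, -0.074, 0.001], [40.8, -30.5, -8.2]],
[[0.142, -0.083, 0.001], [45.9, -34.4, -9.2]],
[[0.158, -0.092, 0.001], [51.0, -38.2, -10.2]],
[[0.174, -0.102, 0.001], [56.1, -42.0, -11.2]],
[[0.19, -0.111, 0.001], [61.2, -45.8, -12.2]],
[[0.206, -0.12, 0.001], [66.3, -49.6, -13.3]],
[[0.221, -0.129, 0.001], [71.4, -53.5, -14.3]],
[[0.237, -0.138, 0.001], [76.5, -57.3, -15.3]],
[[0.253, -0.148, 0.001], [81.6, -61.1, -16.3]],
```

J3 is at −62.0 and its limit is −62.3. I'll back off by raising and pitching the tool down, which also clears the row.

Call:
servo_tool:
  series:
    - [[0,-0.008,-0.014],[4,0,0]]
    - [[0,-0.02,-0.035],[9,0,0]]
    - [[0,-0.035,-0.06],[15,0,0]]
    - [[0,-0.05,-0.087],[21,0,0]]
    - [[0,-0.06,-0.104],[27,0,0]]
    - [[0,-0.065,-0.112],[30,0,0]]

```text
t: 10.17
eef_pos: [0.5961, -0.0234, 0.1796]
orientation: [[0.065, 0.663, -0.746], [0.998, -0.044, 0.048], [-0.001, -0.747, -0.665]]
contact_force: [1.6, -0.9, -0.3]
width: 0.0513
```

Run:
```python
from plan import *
import pickle
from rig import optics
b=B['b'];R=fr(b['a'],T)
rows(b['c']+.015*R[:,1]-.13*R[:,1]+[0,0,.03],R,14)
d={}
for n in("top","scene"):
    c=optics.capture(n); d[n]=c; cv2.imwrite(f"pics/{n}4.png",cv2.resize(c["frame"][100:310,170:450,::-1],None,fx=2.5,fy=2.5))
import meas; meas.run(d)
```

```text
joints [ -1.5   3.2 -37.9   7.3  -1.6   1.7] F [ 1.6 -0.9 -0.3] w 0.0513 t 10.17
tcp [ 0.5961 -0.0234  0.1796] dist 0.2896 ang 89.3
[[0.018, -0.005, 0.009], [4.7, -4.3, -0.4]],
[[0.036, -0.01, 0.018], [9.3, -8.7, -0.9]],
[[0.054, -0.015, 0.026], [14.0, -13.0, -1.3]],
[[0.072, -0.02, 0.035], [18.6, -17.3, -1.8]],
[[0.09, -0.025, 0.044], [23.3, -21.7, -2.2]],
[[0.108, -0.03, 0.053], [28.0, -26.0, -2.7]],
[[0.126, -0.035, 0.062], [32.6, -30.3, -3.1]],
[[0.144, -0.04, 0.07], [37.3, -34.7, -3.6]],
[[0.162, -0.045, 0.079], [41.9, -39.0, -4.0]],
[[0.18, -0.05, 0.088], [46.6, -43.3, -4.4]],
[[0.199, -0.055, 0.097], [51.3, -47.7, -4.9]],
[[0.217, -0.06, 0.106], [55.9, -52.0, -5.3]],
[[0.235, -0.065, 0.114], [60.6, -56.3, -5.8]],
[[0.253, -0.07, 0.123], [65.2, -60.7, -6.2]],
top
 table z med 0.0007975972415161792
  blue bottle px [211. 224.] n 168 mean [0.4503 0.2087 0.0403] rect [450.4 208.9] [31.6 37. ] 53.9
  blue bottle px [231. 239.] n 120 mean [0.4122 0.1564 0.04  ] rect [412.4 156.4] [22.1 36.4] 54.0
  blue patch px [242. 149.] n 294 mean [0.6615 0.1335 0.0048] rect [662.3 133.2] [48.4 
[... 1300 characters left out ...]
29.2] [51.8 50.9] 85.7
  any px [283. 115.] n 471 mean [0.3079 0.2718 0.0361] rect [304.3 271.2] [115.1  45.8] 60.4
  any px [301. 156.] n 397 mean [0.4448 0.1922 0.0373] rect [443.6 192. ] [108.   45.8] 53.1
  any px [259. 210.] n 175 mean [ 0.47   -0.0177  0.0365] rect [467.9 -13.9] [36.2 43.6] 84.8
  cap px [371. 181.] n 104 mean [0.6648 0.2045 0.1172] bb [0.651 0.19 ] [0.678 0.224]
  cap px [334. 220.] n 109 mean [0.6638 0.0507 0.118 ] bb [0.65  0.037] [0.678 0.067]
  cap px [311. 240.] n 113 mean [ 0.6546 -0.0295  0.1179] bb [ 0.64  -0.043] [ 0.668 -0.015]
  cap px [291. 263.] n 122 mean [ 0.6547 -0.1078  0.1176] bb [ 0.639 -0.122] [ 0.669 -0.092]
  tray [660.2  50.7] [422.4 110.8] 86.1
```

View pics/scene4.png

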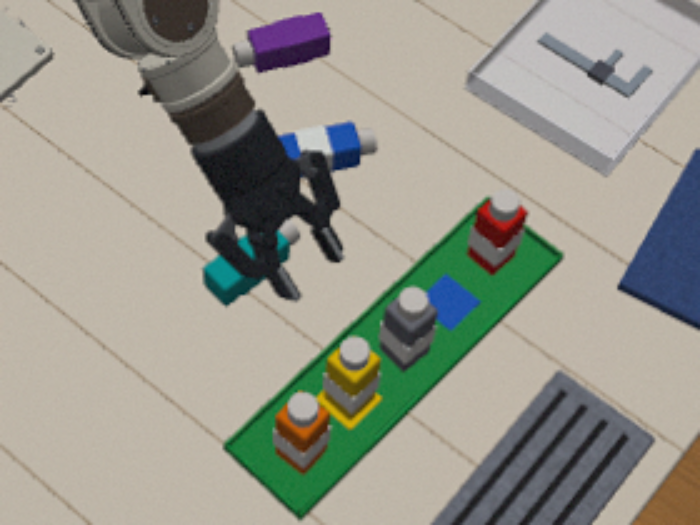

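Yellow stands upright, with its cap at (353,350). Averaged over both cameras it is within 2 mm of its patch centre, and the other bottles have not moved. Next, blue.

Call:
servo_tool:
  series:
    - [[0.018,-0.005,0.009],[4.7,-4.3,-0.4]]
    - [[0.036,-0.01,0.018],[9.3,-8.7,-0.9]]
    - [[0.054,-0.015,0.026],[14.0,-13.0,-1.3]]
    - [[0.072,-0.02,0.035],[18.6,-17.3,-1.8]]
    - [[0.09,-0.025,0.044],[23.3,-21.7,-2.2]]
    - [[0.108,-0.03,0.053],[28.0,-26.0,-2.7]]
    - [[0.126,-0.035,0.062],[32.6,-30.3,-3.1]]
    - [[0.144,-0.04,0.07],[37.3,-34.7,-3.6]]
    - [[0.162,-0.045,0.079],[41.9,-39.0,-4.0]]
    - [[0.18,-0.05,0.088],[46.6,-43.3,-4.4]]
    - [[0.199,-0.055,0.097],[51.3,-47.7,-4.9]]
    - [[0.217,-0.06,0.106],[55.9,-52.0,-5.3]]
  grip: 1

```text
t: 11.27
eef_pos: [0.4929, 0.2017, 0.1514]
orientation: [[-0.721, -0.186, -0.668], [0.689, -0.304, -0.658], [-0.081, -0.934, 0.348]]
contact_force: [2.0, -1.0, 0.1]
width: 0.0855
```

Run:
```python
from plan import *
b=B['b'];R=fr(b['a'],T)
rows(b['c']+.012*R[:,1]-.1*R[:,1],R,4)
```

```text
joints [ 28.2  34.7  16.4  90.  -10.4 -15.6] F [ 2.  -1.   0.1] w 0.0855 t 11.27
tcp [0.4929 0.2017 0.1514] dist 0.0661 ang 12.7
[[0.01, 0.012, -0.005], [2.3, -2.1, -0.3]],
[[0.02, 0.024, -0.009], [4.6, -4.3, -0.5]],
[[0.031, 0.037, -0.014], [7.0, -6.4, -0.8]],
[[0.041, 0.049, -0.018], [9.3, -8.6, -1.1]],
```

Call:
servo_tool:
  series:
    - [[0.01,0.012,-0.005],[2.3,-2.1,-0.3]]
    - [[0.02,0.024,-0.009],[4.6,-4.3,-0.5]]
    - [[0.031,0.037,-0.014],[7.0,-6.4,-0.8]]
    - [[0.041,0.049,-0.018],[9.3,-8.6,-1.1]]
    - [[0.041,0.049,-0.018],[9.3,-8.6,-1.1]]
    - [[0.041,0.049,-0.018],[9.3,-8.6,-1.1]]
    - [[0.041,0.049,-0.018],[9.3,-8.6,-1.1]]

```text
t: 11.85
eef_pos: [0.4668, 0.2258, 0.0972]
orientation: [[-0.803, -0.295, -0.518], [0.596, -0.4, -0.696], [-0.002, -0.868, 0.497]]
contact_force: [0.0, -0.3, 0.8]
width: 0.0855
```

Run:
```python
from plan import *
b=B['b'];R=fr(b['a'],T)
rows(b['c']+.012*R[:,1],R,1)
```

```text
joints [ 32.   43.7  20.4  94.8 -10.6 -18.8] F [ 0.  -0.3  0.8] w 0.0855 t 11.85
tcp [0.4668 0.2258 0.0972] dist 0.1005 ang 0.3
[[0.001, 0.1, -0.001], [0.2, -0.2, 0.0]],
```

Call:
servo_tool:
  series:
    - [[0,0.02,0],[0,0,0]]
    - [[0,0.04,0],[0,0,0]]
    - [[0.001,0.06,0],[0,0,0]]
    - [[0.001,0.076,0],[0,0,0]]
    - [[0.001,0.088,-0.001],[0,0,0]]
    - [[0.001,0.096,-0.001],[0,0,0]]
    - [[0.001,0.1,-0.001],[0,0,0]]
    - [[0.001,0.1,-0.001],[0,0,0]]
    - [[0.001,0.1,-0.001],[0,0,0]]
    - [[0.001,0.1,-0.001],[0,0,0]]

```text
t: 12.68
eef_pos: [0.4377, 0.1879, 0.0109]
orientation: [[-0.803, -0.294, -0.518], [0.596, -0.399, -0.697], [-0.002, -0.868, 0.496]]
contact_force: [0.4, -1.2, 0.7]
width: 0.0855
```

Call:
servo_tool:
  series:
    - [[0,0,0],[0,0,0]]
    - [[0,0,0],[0,0,0]]
    - [[0,0,0],[0,0,0]]
    - [[0,0,0],[0,0,0]]
    - [[0,0,0],[0,0,0]]
    - [[0,0,0],[0,0,0]]
    - [[0,0,0],[0,0,0]]
    - [[0,0,0],[0,0,0]]
    - [[0,0,0],[0,0,0]]
    - [[0,0,0],[0,0,0]]
    - [[0,0,0],[0,0,0]]
    - [[0,0,0],[0,0,0]]
  grip: -1
  newtons: 40

```text
t: 13.68
eef_pos: [0.4372, 0.1878, 0.0103]
orientation: [[-0.803, -0.295, -0.517], [0.595, -0.4, -0.697], [-0.001, -0.868, 0.497]]
contact_force: [2.6, 2.9, 4.4]
width: 0.0398
```

Run:
```python
from plan import *
p,R,s=now(); print(p.round(4),(R.T@(B['b']['c']-p)).round(4),"w",s["width"],"up .16",(R.T@[0,0,.16]).round(3))
```

```text
[0.4372 0.1878 0.0103] [-0.0004 -0.0109  0.0005] w 0.03975714659613712 up .16 [-0.    -0.139  0.079]
```

Same grasp geometry (11 mm offset, width 39.8 mm). Lifting.

Call:
servo_tool:
  series:
    - [[0,-0.009,0.005],[0,0,0]]
    - [[0,-0.026,0.015],[0,0,0]]
    - [[0,-0.048,0.027],[0,0,0]]
    - [[0,-0.074,0.042],[0,0,0]]
    - [[0,-0.1,0.057],[0,0,0]]
    - [[0,-0.122,0.069],[0,0,0]]
    - [[0,-0.135,0.077],[0,0,0]]
    - [[0,-0.139,0.079],[0,0,0]]
    - [[0,-0.139,0.079],[0,0,0]]

```text
t: 14.43
eef_pos: [0.437, 0.188, 0.1707]
orientation: [[-0.803, -0.295, -0.517], [0.596, -0.4, -0.697], [-0.001, -0.868, 0.497]]
contact_force: [-0.4, 0.4, -1.9]
width: 0.0397
```

Run:
```python
from plan import *
R=fin(T)
rows(B['b']['p']+[-.03,0,.0575+.165]+.011*R[:,1],R,16)
```

```text
joints [ 30.4  35.3  16.4  98.8 -11.2 -20.2] F [-0.4  0.4 -1.9] w 0.0397 t 14.43
tcp [0.437  0.188  0.1707] dist 0.2196 ang 103.1
[[-0.012, -0.005, -0.003], [-5.1, 3.8, 1.0]],
[[-0.025, -0.01, -0.005], [-10.2, 7.6, 2.0]],
[[-0.037, -0.015, -0.008], [-15.3, 11.4, 3.1]],
[[-0.05, -0.02, -0.01], [-20.4, 15.2, 4.1]],
[[-0.062, -0.026, -0.013], [-25.5, 19.0, 5.1]],
[[-0.075, -0.031, -0.016], [-30.6, 22.8, 6.1]],
[[-0.087, -0.036, -0.018], [-35.7, 26.6, 7.2]],
[[-0.1, -0.041, -0.021], [-40.8, 30.4, 8.2]],
[[-0.112, -0.046, -0.024], [-45.9, 34.2, 9.2]],
[[-0.125, -0.051, -0.026], [-51.0, 38.0, 10.2]],
[[-0.137, -0.056, -0.029], [-56.1, 41.8, 11.2]],
[[-0.15, -0.061, -0.031], [-61.2, 45.7, 12.3]],
[[-0.162, -0.066, -0.034], [-66.3, 49.5, 13.3]],
[[-0.175, -0.071, -0.037], [-71.4, 53.3, 14.3]],
[[-0.187, -0.077, -0.039], [-76.5, 57.1, 15.3]],
[[-0.2, -0.082, -0.042], [-81.6, 60.9, 16.4]],
```

Call:
servo_tool:
  series:
    - [[-0.012,-0.005,-0.003],[-5.1,3.8,1.0]]
    - [[-0.025,-0.01,-0.005],[-10.2,7.6,2.0]]
    - [[-0.037,-0.015,-0.008],[-15.3,11.4,3.1]]
    - [[-0.05,-0.02,-0.01],[-20.4,15.2,4.1]]
    - [[-0.062,-0.026,-0.013],[-25.5,19.0,5.1]]
    - [[-0.075,-0.031,-0.016],[-30.6,22.8,6.1]]
    - [[-0.087,-0.036,-0.018],[-35.7,26.6,7.2]]
    - [[-0.1,-0.041,-0.021],[-40.8,30.4,8.2]]
    - [[-0.112,-0.046,-0.024],[-45.9,34.2,9.2]]
    - [[-0.125,-0.051,-0.026],[-51.0,38.0,10.2]]
    - [[-0.137,-0.056,-0.029],[-56.1,41.8,11.2]]
    - [[-0.15,-0.061,-0.031],[-61.2,45.7,12.3]]

```text
t: 15.43
eef_pos: [0.59, 0.1435, 0.2052]
orientation: [[-0.155, 0.633, -0.758], [0.976, -0.021, -0.217], [-0.154, -0.774, -0.615]]
contact_force: [1.2, 0.5, -2.4]
width: 0.0398
```

Run:
```python
from plan import *
R=fin(T)
rows(B['b']['p']+[0,0,.0575+.155]+.011*R[:,1],R,6)
```

```text
joints [ 20.6   4.  -29.9  19.  -14.1   3.8] F [ 1.2  0.5 -2.4] w 0.0398 t 15.43
tcp [0.59   0.1435 0.2052] dist 0.0842 ang 25.7
[[-0.004, 0.008, -0.011], [-3.4, 2.5, 0.7]],
[[-0.009, 0.016, -0.021], [-6.8, 5.0, 1.3]],
[[-0.013, 0.024, -0.032], [-10.2, 7.5, 2.0]],
[[-0.017, 0.032, -0.043], [-13.6, 10.1, 2.6]],
[[-0.022, 0.04, -0.053], [-17.0, 12.6, 3.3]],
[[-0.026, 0.048, -0.064], [-20.4, 15.1, 4.0]],
```

Call:
servo_tool:
  series:
    - [[-0.004,0.008,-0.011],[-3.4,2.5,0.7]]
    - [[-0.009,0.016,-0.021],[-6.8,5.0,1.3]]
    - [[-0.013,0.024,-0.032],[-10.2,7.5,2.0]]
    - [[-0.017,0.032,-0.043],[-13.6,10.1,2.6]]
    - [[-0.022,0.04,-0.053],[-17.0,12.6,3.3]]
    - [[-0.026,0.048,-0.064],[-20.4,15.1,4.0]]
    - [[-0.026,0.048,-0.064],[-20.4,15.1,4.0]]
    - [[-0.026,0.048,-0.064],[-20.4,15.1,4.0]]
    - [[-0.026,0.048,-0.064],[-20.4,15.1,4.0]]

```text
t: 16.18
eef_pos: [0.6733, 0.1322, 0.2115]
orientation: [[0.063, 0.862, -0.503], [0.998, -0.056, 0.029], [-0.003, -0.504, -0.864]]
contact_force: [0.8, -0.7, -2.0]
width: 0.0397
```

Run:
```python
from plan import *
from rig import optics
R=fin(T)
rows(B['b']['p']+[0,0,.0575+.01]+.011*R[:,1],R,8)
for n in("top","scene"):
    c=optics.capture(n); cv2.imwrite(f"pics/{n}5.png",cv2.resize(c["frame"][100:310,170:450,::-1],None,fx=2.5,fy=2.5))
    W=cloud(c);z=W[...,2];hs=cv2.cvtColor(c["frame"],cv2.COLOR_RGB2HSV)
    m=(z>.262)&(z<.285)&(abs(W[...,0]-.66)<.05)&(abs(W[...,1]-.13)<.05)&(hs[...,1]<60)&(hs[...,2]>90); q=W[m]; print(n,m.sum(), q.mean(0).round(4) if len(q) else 0)
```

```text
joints [ 19.9  12.3 -39.7 -19.5 -20.3  12.2] F [ 0.8 -0.7 -2. ] w 0.0397 t 16.18
tcp [0.6733 0.1322 0.2115] dist 0.1456 ang 0.4
[[-0.0, 0.009, 0.016], [-0.0, 0.0, 0.0]],
[[-0.0, 0.018, 0.031], [-0.1, 0.1, 0.0]],
[[-0.0, 0.027, 0.047], [-0.1, 0.1, 0.0]],
[[-0.0, 0.037, 0.063], [-0.1, 0.1, 0.0]],
[[-0.001, 0.046, 0.079], [-0.2, 0.2, 0.0]],
[[-0.001, 0.055, 0.094], [-0.2, 0.2, 0.0]],
[[-0.001, 0.064, 0.11], [-0.2, 0.2, 0.0]],
[[-0.001, 0.073, 0.126], [-0.3, 0.3, 0.0]],
top 139 [0.6624 0.1363 0.2736]
scene 113 [0.6655 0.1319 0.2735]
```

View pics/scene5.png

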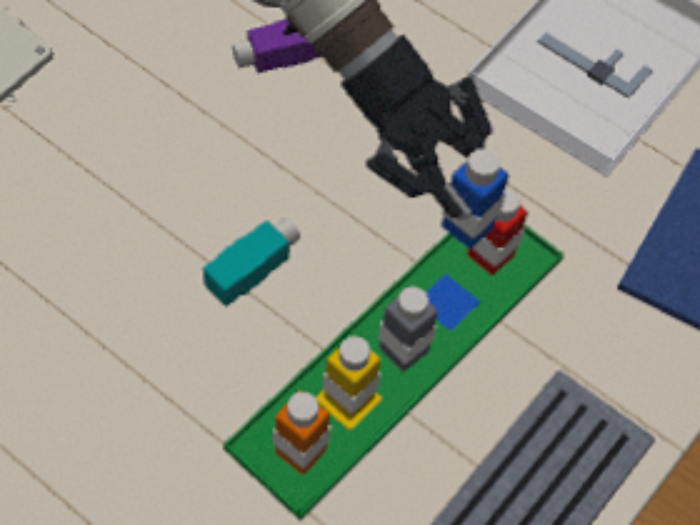

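View pics/top5.png

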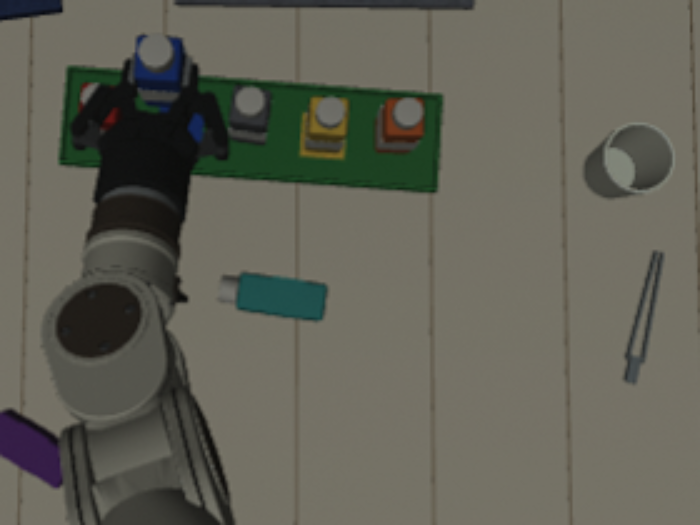

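Blue is upright above its gap, at (480,185) in the scene view. Its cap averages about 2.5 mm left of the patch centre, so I shift −2 mm and descend.

Call:
servo_tool:
  series:
    - [[-0.001,0.009,0.016],[0,0,0]]
    - [[-0.002,0.018,0.031],[-0.1,0.1,0]]
    - [[-0.002,0.027,0.047],[-0.1,0.1,0]]
    - [[-0.003,0.037,0.063],[-0.1,0.1,0]]
    - [[-0.003,0.046,0.079],[-0.2,0.2,0]]
    - [[-0.003,0.055,0.094],[-0.2,0.2,0]]
    - [[-0.003,0.062,0.106],[-0.2,0.2,0]]
    - [[-0.003,0.068,0.116],[-0.2,0.2,0]]
    - [[-0.003,0.071,0.122],[-0.3,0.3,0]]
    - [[-0.003,0.073,0.125],[-0.3,0.3,0]]
    - [[-0.003,0.073,0.125],[-0.3,0.3,0]]
    - [[-0.003,0.073,0.125],[-0.3,0.3,0]]

```text
t: 17.28
eef_pos: [0.6756, 0.1295, 0.0698]
orientation: [[0.066, 0.867, -0.493], [0.998, -0.056, 0.036], [0.004, -0.494, -0.869]]
contact_force: [0.5, -0.2, -1.9]
width: 0.0395
```

Run:
```python
from plan import *
R=fin(T)
rows(B['b']['p']+[0,-.002,.0575+.001]+.011*R[:,1],R,4)
```

```text
joints [ 19.6  32.8 -46.  -47.  -20.   12.2] F [ 0.5 -0.2 -1.9] w 0.0395 t 17.28
tcp [0.6756 0.1295 0.0698] dist 0.0131 ang 0.4
[[-0.0, 0.001, 0.003], [0.1, -0.0, 0.0]],
[[-0.0, 0.002, 0.006], [0.2, -0.1, 0.0]],
[[-0.001, 0.003, 0.009], [0.3, -0.1, 0.1]],
[[-0.001, 0.004, 0.012], [0.4, -0.2, 0.1]],
```

Call:
servo_tool:
  series:
    - [[0,0.001,0.003],[0.1,0,0]]
    - [[0,0.002,0.006],[0.2,-0.1,0]]
    - [[0,0.003,0.008],[0.3,-0.1,0.1]]
    - [[0,0.004,0.011],[0.4,-0.2,0.1]]
    - [[0,0.004,0.011],[0.4,-0.2,0.1]]
    - [[0,0.004,0.011],[0.4,-0.2,0.1]]

```text
t: 17.78
eef_pos: [0.6731, 0.1295, 0.0573]
orientation: [[0.066, 0.863, -0.501], [0.998, -0.058, 0.033], [-0.001, -0.502, -0.865]]
contact_force: [-0.1, -0.1, -1.3]
width: 0.0398
```

Call:
servo_tool:
  series:
    - [[0,0.001,0.001],[0,0,0]]
    - [[0,0.001,0.001],[0,0,0]]
    - [[0,0.001,0.001],[0,0,0]]

```text
t: 18.03
eef_pos: [0.6741, 0.1294, 0.0572]
orientation: [[0.067, 0.864, -0.498], [0.998, -0.058, 0.033], [0.0, -0.499, -0.866]]
contact_force: [-2.2, -0.7, 3.2]
width: 0.0397
```

Call:
servo_tool:
  series:
    - [[0,0.0005,0.001],[0,0,0]]
    - [[0,0.0005,0.001],[0,0,0]]
    - [[0,0.0005,0.001],[0,0,0]]

```text
t: 18.28
eef_pos: [0.6743, 0.1293, 0.0571]
orientation: [[0.067, 0.865, -0.497], [0.998, -0.058, 0.034], [0.001, -0.498, -0.867]]
contact_force: [-4.3, -1.0, 7.8]
width: 0.0395
```

Call:
servo_tool:
  series:
    - [[0,-0.0005,-0.001],[0,0,0]]
    - [[0,-0.0005,-0.001],[0,0,0]]
    - [[0,-0.0005,-0.001],[0,0,0]]
    - [[0,-0.0005,-0.001],[0,0,0]]
    - [[0,-0.0005,-0.001],[0,0,0]]
  grip: 0.2

```text
t: 18.7
eef_pos: [0.6734, 0.1295, 0.0558]
orientation: [[0.066, 0.863, -0.501], [0.998, -0.057, 0.033], [-0.001, -0.502, -0.865]]
contact_force: [-0.4, -0.2, -0.5]
width: 0.0514
```

Run:
```python
from plan import *
from rig import optics
c=optics.capture("scene"); cv2.imwrite("pics/scene6.png",cv2.resize(c["frame"][100:310,170:450,::-1],None,fx=2.5,fy=2.5))
```

```text
(no output)
```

View pics/scene6.png

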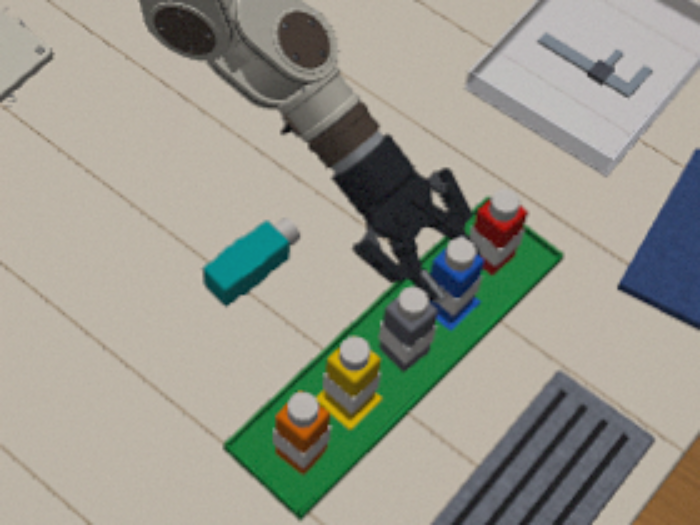

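Blue stands at (457,280). Backing off less this time (60 mm), then raising and pitching down.

Call:
servo_tool:
  series:
    - [[0,-0.005,0],[0,0,0]]
    - [[0,-0.015,0],[0,0,0]]
    - [[0,-0.03,0],[0,0,0]]
    - [[0,-0.045,0],[0,0,0]]
    - [[0,-0.058,0],[0,0,0]]
    - [[0,-0.065,0],[0,0,0]]
    - [[0,-0.075,-0.01],[4,0,0]]
    - [[0,-0.09,-0.03],[9,0,0]]
    - [[0,-0.105,-0.055],[15,0,0]]
    - [[0,-0.12,-0.082],[21,0,0]]
    - [[0,-0.13,-0.1],[27,0,0]]
    - [[0,-0.135,-0.108],[30,0,0]]

```text
t: 19.75
eef_pos: [0.6154, 0.1355, 0.1868]
orientation: [[0.063, 0.631, -0.773], [0.998, -0.042, 0.048], [-0.002, -0.774, -0.633]]
contact_force: [1.1, 0.7, -0.4]
width: 0.0509
```

Run:
```python
from plan import *
import pickle
from rig import optics
p,R,s=now(); print(s["joints"].round(1),s["contact_force"].round(1),s["t"])
d={}
for n in("top","scene"):
    c=optics.capture(n); d[n]=c; cv2.imwrite(f"pics/{n}7.png",c["frame"][:,:,::-1])
import meas; meas.run(d)
d0=pickle.load(open("cap0.pkl","rb"))
# bottle uprightness: cap vs body side not easily seen; compare frames around loose items
for n,(x0,x1,y0,y1) in dict(cup=(405,445,145,185),tweez=(415,440,195,260),gauge=(85,130,140,200)).items():
    df=cv2.absdiff(d0["top"]["frame"][y0:y1,x0:x1],d["top"]["frame"][y0:y1,x0:x1]); print(n,df.mean().round(2),(df.max(2)>40).sum())
```

```text
[ 19.3   8.  -28.5  16.6 -14.4  18.1] [ 1.1  0.7 -0.4] 19.75
top
 table z med 0.0007608156878285977
  blue patch px [237. 156.] n 26 mean [0.6423 0.1467 0.0048] rect [642.6 145.1] [26.6  8.7] 80.4
  yellow patch px [297. 159.] n 67 mean [ 0.6363 -0.0203  0.0059] rect [640.8 -16.8] [65.3 35.4] 48.4
  any px [279. 218.] n 614 mean [0.4699 0.0291 0.0394] rect [470.7  31.8] [114.5  40.3] 82.2
  any px [172. 275.] n 238 mean [0.318  0.3085 0.0405] rect [316.8 301.4] [57.3 39.5] 57.5
  cap px [208. 139.] n 117 mean [0.6612 0.2105 0.1189] bb [0.647 0.197] [0.677 0.225]
  cap px [239. 139.] n 117 mean [0.6623 0.1332 0.1187] bb [0.649 0.12 ] [0.677 0.148]
  cap px [269. 140.] n 113 mean [0.6601 0.0571 0.1186] bb [0.646 0.042] [0.675 0.07 ]
  cap px [301. 144.] n 114 mean [ 0.6504 -0.0235  0.1188] bb [ 0.637 -0.038] [ 0.667 -0.01 ]
  cap px [332. 144.] n 114 mean [ 0.6503 -0.1015  0.1188] bb [ 0.637 -0.116] [ 0.665 -0.087]
  tray [655.3  53.2] [416.2 108.5] 86.2
scene
 table z med -0.0008044547721181017
  blue patch px [428. 200.] n 62 mean [0.7931 0.3197 0.0115] rect [792.1 313.2] [16.1 69.1]
[... 211 characters left out ...]
px [281. 115.] n 424 mean [0.3052 0.2668 0.0359] rect [302.3 268.8] [109.5  46.9] 59.1
  any px [269. 202.] n 586 mean [0.4746 0.0197 0.0369] rect [472.3  27.2] [118.1  44.2] 83.3
  cap px [371. 181.] n 102 mean [0.6647 0.2049 0.1169] bb [0.649 0.191] [0.679 0.222]
  cap px [353. 200.] n 108 mean [0.6654 0.1276 0.1169] bb [0.651 0.113] [0.681 0.143]
  cap px [334. 220.] n 113 mean [0.664  0.0507 0.1174] bb [0.649 0.037] [0.678 0.066]
  cap px [311. 240.] n 116 mean [ 0.6546 -0.0295  0.1174] bb [ 0.64  -0.044] [ 0.669 -0.015]
  cap px [290. 262.] n 120 mean [ 0.6545 -0.1078  0.1176] bb [ 0.637 -0.122] [ 0.669 -0.093]
  tray [659.4  51. ] [422.7 110.9] 86.0
cup 6.89 0
tweez 7.25 0
gauge 7.51 0
```

View pics/scene7.png

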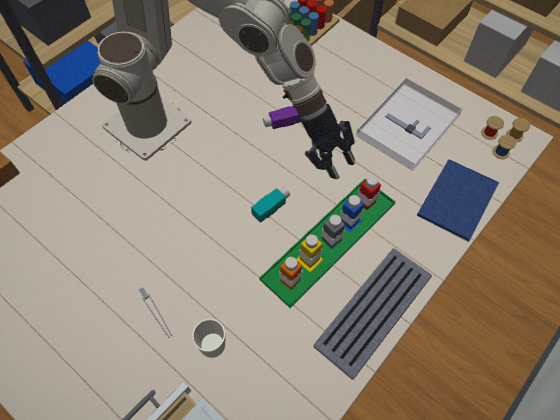

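View pics/top7.png

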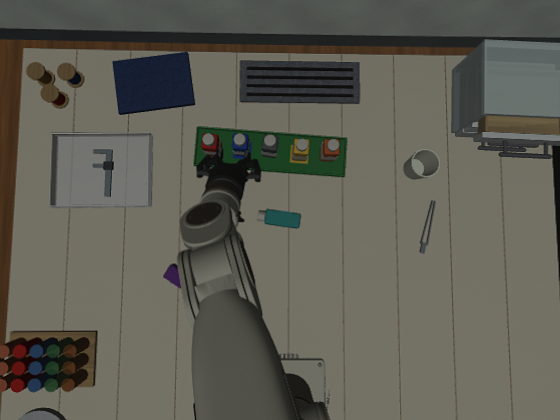

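All five bottles stand in line, caps at equal height; blue at (353,200) and yellow at (311,240) in the scene view. The robot is clear, so I let it settle and hand in.

Call:
servo_tool:
  series:
    - [[0,-0.02,0],[0,0,0]]
    - [[0,-0.03,0],[0,0,0]]
    - [[0,-0.03,0],[0,0,0]]
    - [[0,-0.03,0],[0,0,0]]
    - [[0,-0.03,0],[0,0,0]]

```text
t: 20.27
eef_pos: [0.5975, 0.1369, 0.2077]
orientation: [[0.064, 0.633, -0.771], [0.998, -0.043, 0.047], [-0.003, -0.773, -0.635]]
contact_force: [-0.6, -0.3, -0.7]
width: 0.0515
```

```bash
python3 -c "
from rig import manip,status
print(manip.hand_in()); print(status.get_state()['t'])"
```

```text
the job is handed in; nothing more can be done
None
the job is handed in; nothing more can be done
```

I stood both bottles upright, caps up, on their own colour patches and handed the job in at about 20 s of the 72 s allowed.

- **Placement:** averaged over both cameras, blue and yellow are each within about 2 mm of their patch centre. Their cap tops are level with those of the standing bottles to within about 1 mm. I judged uprightness from that and from the pictures; I did not measure tilt directly.
- **Everything else:** the red, grey and orange bottles measured the same to within 1 mm before and after. The cup, tweezers and gauge show no change in the top view.
- **What disagreed or came close:** the two cameras differ from each other by 4–6 mm, so I used their average. Joint 3 reached −62.0° against its −62.3° limit while backing off from yellow. It did not pass the limit in any reading, and I took a different path for blue.

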